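Plug the pressure gauge into the air coupler

TASK

Plug the pressure gauge into the quick coupler on the bag sealer's air station: draw the coupler's sleeve down until it stays back by itself, let go of it, then take the gauge from its holder and press its plug straight in until the sleeve springs forward again and locks it, and let go. Press it in gently, never ramming it or crushing the rubber ring on the coupler's rim, and leave the groceries alone.

Things in the scene. Friction and masses are not known exactly. Their poses are not given: they have to be found in the camera images.
- station: grey metal box 130 x 110 x 60 mm, fixed, origin under its centre. On its top's middle an upright quick coupler, mouth up, stands on a brass riser. The steel sleeve round the coupler, 36 mm wide, reaches when forward (up) from 3 to 35 mm below the mouth's rim; it is free all round down to the box. Sleeve forward and mouth empty: dogs block the plug 10 mm below the rim
- coupler_point (a point): point of the station (not of the coupler) on the coupler's vertical axis, 124 mm above the table. The coupler is screwed in to a different height each time: its rim lies 0 to 20 mm ABOVE this point; how much is not reported and must be felt or seen. Mouth 18 mm wide with a bevelled lead-in 24 mm wide
- sleeve (a joint): how far the sleeve is drawn down, m: 0 forward (up), 0.014 at its stop; spring 6 N at 0, 10 N at the stop. Drawn past 0.0105 it latches (the valve pops up inside) and then stays at 0.010 when let go. A plug pressed in then meets the valve, and in the last 1 mm before its collar meets the rim (rubber) the dogs snap into its groove and the sleeve springs to 0
- gauge: gauge, 0.22 kg, dial up, plug down; origin at the plug's tip, z up its axis. Steel plug 16 mm wide, bevelled tip, locking groove at 12 to 21 mm; collar 28 mm wide at 27 to 33 mm, 16 mm neck, black round case 44 mm wide at 47 to 77 mm, gripped across its diameter. Seated, the collar rests 0 to 1 mm above the coupler's rim, the tip 26 to 27 mm below it
- holder: grey plastic block 70 x 70 x 45 mm fixed to the table, origin under its centre; the gauge stands upright in its 21 mm through hole, collar on top of the block, so the gauge's tip is 18 mm above the table
- juice: bystander: juice bottle 68 mm wide, 180 mm tall, origin under its centre
- tin: bystander: flat tin 84 mm wide, 38 mm tall, origin under its centre
- cereal: bystander: carton 60 x 150 x 210 mm standing upright, origin under its centre
- valve (a joint): height of the spring valve in the coupler's bore, m: 0 at the start, 0.007 popped up (its flat top 7 mm below the rim; each mm less is 1 mm lower), -0.012 pushed down by a plug that is home. A plug pushes it down with 3 to 9 N, friction included
- seal (a joint): the black rubber ring, 3 mm thick, that faces the coupler's rim: 0 untouched, negative as the plug's collar squashes it (m). 6 N per mm, so with the valve's push the gauge then takes about 8 N plus 6 N per mm. A light squash of up to 1 mm is fine; more than 2 mm (12 N on the ring) damages it

How it is judged (in metres and radians):
On the way, in this order (a step that is already met when the one before it is completed fails the run):
1. the sleeve stays drawn back by more than 8 mm with no finger on the station (value of joint sleeve above 0.008 m and contact force between the fingers and station below 0.5 N), for 0.3 s.
2. the gauge's plug is home in the coupler and the sleeve has sprung forward over it (value of joint sleeve below 0.002 m and value of joint valve below -0.0105 m and horizontal distance between gauge and coupler_point below 0.004 m and angle between gauge's own z axis and vertical below 0.1 rad), for 0.2 s.
At the end, for the whole second after the job is handed in: The sleeve is forward again (joint under 2 mm), the gauge's plug is home (valve pushed down below -10.5 mm) and its tip within 4 mm of the coupler's axis, tilted less than 0.1 rad, at rest and let go (all of step 2 and contact force between the fingers and gauge below 0.2 N and linear speed of gauge below 0.02 m/s); the robot touches nothing.
It fails at once if the gauge is rammed against the station with more than 60 N (contact force between gauge and station above 60 N).
It fails at once if the rubber ring on the rim is squashed by more than 2 mm (value of joint seal below -0.002 m).
It fails at once if the juice, the tin or the cereal is moved more than 20 mm (distance of any of juice, tin, cereal from where it was at the start of the episode above 0.02 m).
It also fails if it takes over 72 s, if anything falls off the work surface, if the arm or the gripper's body presses on something with over 40 N, if the wrist force passes 120 N, or if a joint passes its speed limit or range.

ROBOT

A 6-joint arm with a two-finger parallel gripper is mounted at the origin on the work surface. World frame = base frame: x ahead of the robot, y to its left, z up, the work surface at z = 0. Lengths are in mm, angles in rad, forces in N, time in s.
With the tool pointing down it reaches from about 350 to 925 mm from the base axis. Payload 6.4 kg.
Tool frame: the origin (TCP) lies at the very end of the fingers, on their centre line; the grasp point (between the pads) lies 19 mm behind it (robot.grip_point_offset is the distance from the TCP to the grasp point, in mm); z points along the fingers, y is the line along which they close (so a half turn about z gives the same grasp; the last joint's range is limited). The gripper opens to 94 mm and grips with 3 to 60 N. Pads are 16 mm wide; open, the fingers measure 119 mm over their backs; the gripper's body (75 mm by 177 mm) begins 78 mm behind the grasp point.
Start: joints at [-1.356, 0.245, 1.558, -0, 1.339, -0.174], TCP at [246.406, -601.496, 205.455] pointing down, gripper open.
Joint ranges: [-3.13, 3.13], [-1.02, 2.26], [0.13, 2.54], [-0.95, 4.09], [0.21, 2.88], [-2.74, 2.74]. Speed limits (rad/s): [2.57, 2.57, 3.14, 3.14, 3.14, 3.14].

INTERFACE

Orientations are given as a 3x3 rotation matrix whose columns are the frame's x, y, z axes.
In Python, from rig import robot, camera, calibration gives the robot as it stands. The module is installed in compiled form; this text tells all that it offers.
- The arm moves only by the shell command python3 -m inch 'ROWS' [FORCE]. ROWS is a JSON object of lists of equal length, an entry for each row: "slide": the shift along the tool's x, y, z each as a share of 30 mm, from -1 to 1, a list of three; "rot": the turn, a rotation vector about the tool's x, y, z each as a share of 4 degrees, from -1 to 1, a list of three; "jaw": the gripper's target within -1 to 1 (fully open at 1, half-way at 0, shut at -1). A call has 1 to 12 rows; each row shifts and turns the commanded pose from where the row before left it, along the tool's axes as they then stand; what a row does not reach is not made up. A row lasts 1/8 s, in which the tool goes at most 62.5 mm and 10.7 degrees, less where a joint would pass 70% of its speed; a pose out of reach is approached as far as the arm can. A call with a number of a shift or a turn outside -1 to 1 is refused whole. A call with a gripper value outside its range is refused whole. The fingers move at their own pace and stop on an object; FORCE is the grip in N (left out, the last holds). Time passes only in rows, so rows that do not move let the fingers close. It gives the time, the measured TCP pose, the force, the opening and the grip force at its end, in the units of the state.
- robot.read_state(): the state, without advancing time (a new reading comes with each control period).
- camera(name): name is "scene" or "top" or "wrist"; returns (picture, depth): 400x640x3 uint8, red, green, blue; 400x640 float32, mm along the optical axis (not along the pixel's ray), 0 where there is no reading.
- calibration(name): a dict with "mtx" (3x3 intrinsics, pixels), "rvec" (rotation vector, rad) and "tvec" (3), from world to camera coordinates, as OpenCV has them. Camera axes: x right, y down, z forward; pixel columns grow to the right and rows downward; lengths in mm; the calibration is good to about 2 mm. The wrist camera is an equidistant fisheye: a pixel r from the principal point sees the ray r / f radians off the axis. A picture is of the moment at which its call begins: read the wrist's pose just before it. calibration takes no time and is no camera call; for the wrist camera it gives the pose at the moment of the call.
- robot.sign_off(): hands the job in; it is judged then, once.
The state is a dict: "clock": time; "q": joint angles; "qvel": joint speeds; "effort": joint torques, N m; "tool_pos": TCP position; "ee_rot": TCP orientation; "ft_force": force on the tool from outside, world axes, zero at the start; "wrist_torque": the same for the moment, N m; "grip_width": finger opening in mm; "gripper_force": force on a finger pad.
Only numpy, scipy, OpenCV 4.12 (cv2) and the standard library are available. Lean on these libraries where they do the work, as an engineer would, in place of code of your own. Each camera call takes 0.05 s, during which the arm holds its last target. There are 200 camera calls.

## Working session

There is one attempt and no reset: what is moved stays moved. The work goes in short steps, Python scripts to look and compute and a shell command to move; the robot and the scene stay as the last step left them, time stands still between calls to the robot, and variables do not carry over. Pictures are saved under pics/ and viewed, at most 10 in all, crops included, and the job is handed in when it is done.

```bash
mkdir -p pics
cat > h.py <<'E'
import numpy as np, cv2
from rig import robot, camera, calibration
def world(name,u,v,d,cal=None):
    c=cal or calibration(name); K=np.array(c["mtx"],float); R=cv2.Rodrigues(np.array(c["rvec"],float))[0]; t=np.array(c["tvec"],float).ravel()
    if name=="wrist":
        x=(u-K[0,2])/K[0,0]; y=(v-K[1,2])/K[1,1]; r=np.hypot(x,y)
        s=np.tan(r)/r if r>1e-9 else 1; p=np.array([x*s,y*s,1])*d
    else: p=np.array([(u-K[0,2])/K[0,0]*d,(v-K[1,2])/K[1,1]*d,d])
    return R.T@(p-t)
E
python3 - <<'E'
from h import *
for n in("scene","top"):
    p,d=camera(n); cv2.imwrite(f"pics/{n}0.png",p[:,:,::-1]); np.save(n,d)
s=robot.read_state(); print(s)
E
```

```text
{'clock': 0.1, 'q': array([-1.35609197e+00,  2.45713966e-01,  1.55887047e+00, -1.20930536e-05,
        1.33865945e+00, -1.74086263e-01]), 'qvel': array([ 0.00029396, -0.00014716, -0.00338985, -0.00034797, -0.00070524,
        0.00146404]), 'effort': array([ 3.98994416e-04, -4.16914308e+01, -3.15525448e+01,  6.86485413e-02,
        3.09615699e-02, -6.59363764e-05]), 'tool_pos': array([ 246.29297009, -600.96729439,  204.48652951]), 'ee_rot': array([[ 9.25367168e-01,  3.79071856e-01, -3.63308138e-04],
       [ 3.79071930e-01, -9.25365807e-01,  1.61081377e-03],
       [ 2.74421236e-04, -1.62831409e-03, -9.99998637e-01]]), 'ft_force': array([-0.42757081,  0.63712643, -0.16703342]), 'wrist_torque': array([ 0.02051781, -0.02353618, -0.01396686]), 'gripper_force': 0.0, 'grip_width': 94.19954346566519}
```

View pics/top0.png

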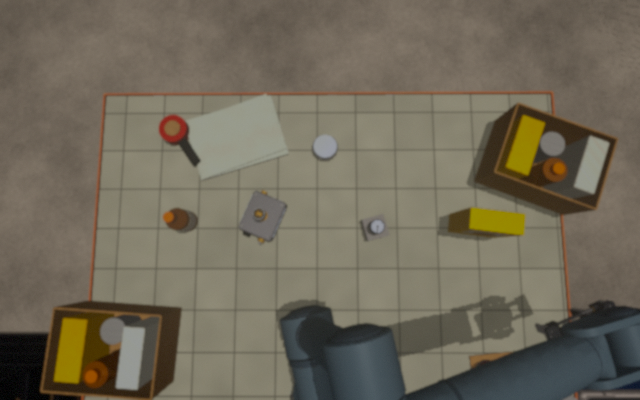

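View pics/scene0.png

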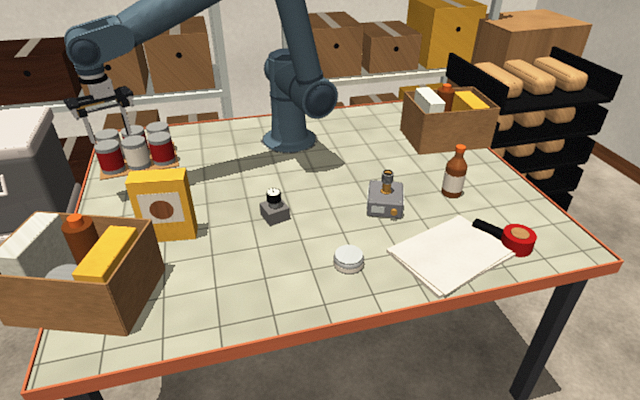

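Top view: coupler at about (260,214), gauge at (376,227), tin (325,147), juice (180,218), cereal (490,221). The scene view agrees: gauge (273,195), coupler (387,180).

Run:
```python
from h import *
for n,L in (("top",[(260,214),(376,227),(282,205),(325,147),(180,218),(490,221)]),("scene",[(387,172),(273,190),(387,190)])):
    d=np.load(n+".npy")
    for u,v in L: print(n,u,v,np.median(d[v-1:v+2,u-1:u+2]),world(n,u,v,np.median(d[v-1:v+2,u-1:u+2])).round(1))
# point-cloud: top camera, things near the coupler & gauge
d=np.load("top.npy"); 
for (u0,v0,r,zl) in((260,214,35,105),(376,227,22,80)):
    P=np.array([world("top",u,v,d[v,u]) for v in range(v0-r,v0+r) for u in range(u0-r,u0+r) if d[v,u]>0])
    h=P[P[:,2]>zl]; print(len(h),h.mean(0),h.min(0),h.max(0))
    b=P[(P[:,2]>35)&(P[:,2]<75)]
    rc=cv2.minAreaRect(b[:,:2].astype(np.float32)); print("box",rc,np.median(b[:,2]))
```

```text
top 260 214 1275.0433 [533.7 199.7 118.6]
top 376 227 1288.9843 [ 496.1 -146.1   96. ]
top 282 205 1337.7146 [566.8 140.5  59.4]
top 325 147 1384.2723 [756.7   6.2  37.8]
top 180 218 1260.574 [520.9 432.2 133.6]
top 490 221 1174.5201 [ 505.8 -443.9  210.2]
scene 387 172 1373.7728 [528.9 205.8 126.3]
scene 273 190 1340.9594 [ 491.5 -147.5   95.9]
scene 387 190 1394.5664 [544.9 204.7  69.5]Traceback (most recent call last):
  File "<stdin>", line 8, in <module>
  File "h.py", line 4, in world
    c=cal or calibration(name); K=np.array(c["mtx"],float); R=cv2.Rodrigues(np.array(c["rvec"],float))[0]; t=np.array(c["tvec"],float).ravel()
             ~~~~~~~~~~~^^^^^^
ValueError: time passes only in moves, steps and waits
```

```bash
python3 -m inch '{"slide":[[0.5,-0.4,0],[1,-0.81,0],[1,-0.81,0],[1,-0.81,0],[1,-0.81,0],[1,-0.81,0],[1,-0.81,0],[1,-0.81,0],[1,-0.81,0],[1,-0.81,0],[1,-0.81,0],[1,-0.81,0]],"rot":[[0,0,0],[0,0,0],[0,0,0],[0,0,0],[0,0,0],[0,0,0],[0,0,0],[0,0,0],[0,0,0],[0,0,0],[0,0,0],[0,0,0]],"jaw":[1,1,1,1,1,1,1,1,1,1,1,1]}'
python3 -m inch '{"slide":[[1,-0.81,0],[0.9,-0.75,0],[0,0,0]],"rot":[[0,0,0],[0,0,0],[0,0,0]],"jaw":[1,1,1]}'
python3 - <<'E'
from h import *
c=calibration("wrist"); s=robot.read_state(); p,d=camera("wrist"); cv2.imwrite("pics/w1.png",p[:,:,::-1]); np.savez("w1",d=d,**c); print(s["tool_pos"],s["ft_force"],c["mtx"])
E
```

```text
clock: 1.6
tool_pos: [459.9, -209.9, 205.3]
ee_rot: [[0.925, 0.38, -0.0], [0.38, -0.925, 0.0], [0.0, -0.0, -1.0]]
ft_force: [0.2, -0.1, 0.0]
grip_width: 93.8
gripper_force: 0.0
clock: 1.98
tool_pos: [494.8, -144.8, 205.2]
ee_rot: [[0.924, 0.383, -0.0], [0.383, -0.924, 0.0], [-0.0, -0.001, -1.0]]
ft_force: [-0.0, -0.9, -0.7]
grip_width: 93.7
gripper_force: 0.0
[ 494.83324988 -144.79652417  205.20049943] [-0.04700729 -0.88160255 -0.74688437] [[309.70691629   0.         324.79622782]
 [  0.         309.70691629 200.69265932]
 [  0.           0.           1.        ]]
```

View pics/w1.png

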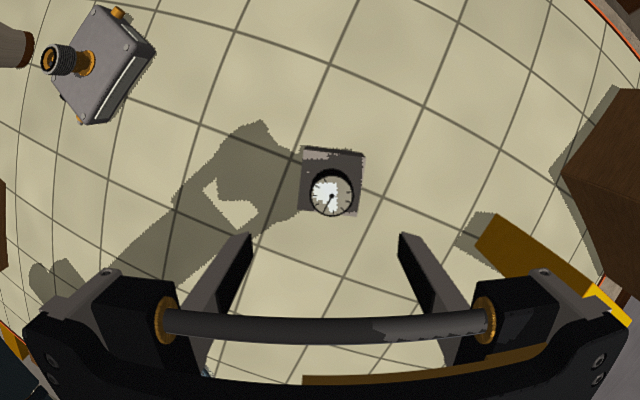

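The wrist view shows the gauge dial centre at (331,194) and the coupler mouth at about (49,58), upper left.

```bash
cat >> h.py <<'E'
def onplane(u,v,z,c):
    a=world("wrist",u,v,1.,c); b=world("wrist",u,v,2.,c); k=(z-a[2])/(b-a)[2]; return a+k*(b-a)
E
python3 - <<'E'
from h import *
f=np.load("w1.npz"); c={k:f[k] for k in("mtx","rvec","tvec")}; d=f["d"]
print(onplane(331,194,95,c), world("wrist",331,194,d[194,331],c), onplane(49,58,134,c),d[58,49])
P=np.array([world("wrist",u,v,d[v,u],c) for v in range(160,230) for u in range(295,370) if d[v,u]>0])
h=P[P[:,2]>85]; print(h.min(0),h.max(0),(h.min(0)+h.max(0))/2, np.median(h[:,2]))
R=cv2.Rodrigues(f["rvec"])[0]; print("cam",-R.T@f["tvec"].ravel(), R[2])
P=np.array([world("wrist",u,v,d[v,u],c) for v in range(30,90) for u in range(30,110) if d[v,u]>0])
h=P[P[:,2]>110]; print(h.min(0),h.max(0),h.mean(0))
E
```

```text
[ 500.03029361 -148.45195638   95.        ] [ 500.49368449 -148.21763248   96.91606305] [536.22475394 197.15604699 134.        ] 226.33386
[ 476.88269145 -170.79655869   85.11095004] [ 521.25399129 -126.94188604   97.25934618] [ 499.06834137 -148.86922236   91.18514811] 94.90687034835211
cam [ 569.88570832 -113.12801361  383.84336188] [-0.26036652 -0.10754692 -0.9595014 ]
[517.12739477 182.56634762 110.06595708] [553.0190242 217.7169038 134.2102292] [535.39102967 197.85684497 124.28023609]
```

```bash
python3 -m inch '{"slide":[[0.51,-0.916,0],[0.51,-0.916,0],[0.51,-0.916,0],[0.51,-0.916,0],[0.51,-0.916,0],[0.51,-0.916,0],[0.51,-0.916,0],[0.51,-0.916,0],[0.51,-0.916,0],[0.51,-0.916,0],[0.51,-0.916,0],[0,0,0]],"rot":[[0,0,0],[0,0,0],[0,0,0],[0,0,0],[0,0,0],[0,0,0],[0,0,0],[0,0,0],[0,0,0],[0,0,0],[0,0,0],[0,0,0]],"jaw":[1,1,1,1,1,1,1,1,1,1,1,1]}'
python3 - <<'E'
from h import *
c=calibration("wrist"); s=robot.read_state(); p,d=camera("wrist"); np.savez("w2",d=d,**c); print(s["tool_pos"],s["ft_force"])
cv2.imwrite("pics/w2.png",cv2.resize(p[120:270,230:430,::-1],None,fx=4,fy=4,interpolation=cv2.INTER_CUBIC))
E
```

```text
clock: 3.52
tool_pos: [535.7, 196.4, 205.3]
ee_rot: [[0.925, 0.38, -0.0], [0.38, -0.925, -0.0], [-0.0, 0.0, -1.0]]
ft_force: [0.6, 0.6, 0.4]
grip_width: 94.3
gripper_force: 0.0
[535.74763849 196.44235075 205.26929926] [0.64165272 0.60112401 0.38769527]
```

View pics/w2.png

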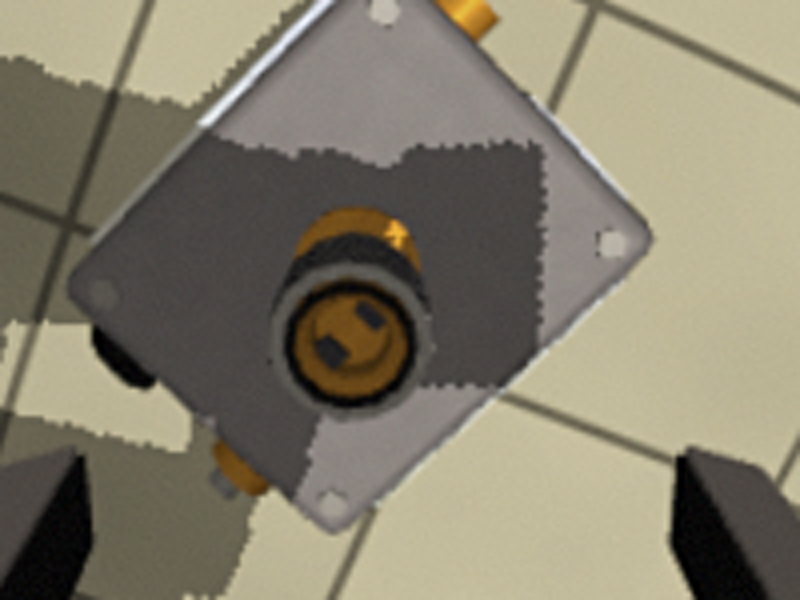

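The crop shows the coupler's mouth with its black ring centred at crop (350,340), that is pixel (317.4,204.9).

Run:
```python
from h import *
f=np.load("w2.npz"); c={k:f[k] for k in("mtx","rvec","tvec")}; d=f["d"]
P=np.array([[*world("wrist",u,v,d[v,u],c),u,v] for v in range(180,230) for u in range(290,345) if d[v,u]>0])
h=P[P[:,2]>115]; print(len(h),np.percentile(h[:,2],[50,75,90,95,99]))
print(np.histogram(h[:,2],bins=np.arange(115,146,1)))
print(onplane(317.4,204.9,134,c),onplane(317.4,204.9,130,c))
h=P[(P[:,2]>127)]; print(cv2.minEnclosingCircle(h[:,:2].astype(np.float32)),(h.max(0)+h.min(0))[:2]/2)
top=P[np.abs(P[:,2]-59.5)<2]; print(len(top), np.median(top[:,2]))
P2=np.array([world("wrist",u,v,d[v,u],c) for v in range(160,175) for u in range(285,300)]);print("boxtop",np.median(P2[:,2]))
```

```text
1373 [127.95793819 129.39161681 131.54838777 132.08967797 132.80798643]
(array([  6,  24,  91,  80,  22,  26,  68,  45,  15,  35,  69,  70, 141,
       241, 183,  57, 121,  72,   7,   0,   0,   0,   0,   0,   0,   0,
         0,   0,   0,   0]), array([115, 116, 117, 118, 119, 120, 121, 122, 123, 124, 125, 126, 127,
       128, 129, 130, 131, 132, 133, 134, 135, 136, 137, 138, 139, 140,
       141, 142, 143, 144, 145]))
[537.17563303 204.40178724 134.        ] [535.99608086 204.02314686 130.        ]
((535.0707397460938, 204.1103057861328), 18.253768920898438) [535.41575121 204.11972334]
1181 59.38829324101876
boxtop 59.39659717994548
```

```bash
python3 -m inch '{"slide":[[0.1,-0.24,0.6],[0,0,1],[0,0,1],[0,0,0.8],[0,0,0.24],[0,0,0],[0,0,0]],"rot":[[0,0,0],[0,0,0],[0,0,0],[0,0,0],[0,0,0],[0,0,0],[0,0,0]],"jaw":[1,1,1,1,0.2,0,-0.1]}' 5
python3 -m inch '{"slide":[[0,0,0],[0,0,0]],"rot":[[0,0,0],[0,0,0]],"jaw":[-0.1,-0.1]}'
```

```text
clock: 4.45
tool_pos: [536.8, 203.9, 97.4]
ee_rot: [[0.925, 0.379, 0.002], [0.379, -0.925, 0.0], [0.002, 0.0, -1.0]]
ft_force: [0.5, -0.0, -0.7]
grip_width: 67.5
gripper_force: 0.0
clock: 4.7
tool_pos: [536.4, 204.1, 96.9]
ee_rot: [[0.925, 0.379, 0.001], [0.379, -0.925, 0.0], [0.001, 0.0, -1.0]]
ft_force: [-0.7, -0.0, -0.8]
grip_width: 47.5
gripper_force: 0.0
```

Clear and centred; now close gently and read the side force.

```bash
python3 -m inch '{"slide":[[0,0,0],[0,0,0],[0,0,0]],"rot":[[0,0,0],[0,0,0],[0,0,0]],"jaw":[-0.4,-0.4,-0.4]}' 5
python3 -m inch '{"slide":[[0,0,0],[0,0,0],[0,0,0]],"rot":[[0,0,0],[0,0,0],[0,0,0]],"jaw":[-0.6,-0.6,-0.6]}' 40
```

```text
clock: 5.08
tool_pos: [536.2, 203.8, 96.5]
ee_rot: [[0.925, 0.379, 0.0], [0.379, -0.925, -0.0], [0.0, 0.0, -1.0]]
ft_force: [-0.2, -1.4, 1.0]
grip_width: 35.6
gripper_force: 5.0
clock: 5.45
tool_pos: [536.2, 203.8, 96.5]
ee_rot: [[0.925, 0.379, 0.0], [0.379, -0.925, -0.0], [0.0, 0.0, -1.0]]
ft_force: [0.7, -2.6, 2.2]
grip_width: 35.4
gripper_force: 40.0
```

```bash
python3 -m inch '{"slide":[[0,0,0.1],[0,0,0.1],[0,0,0.1],[0,0,0.1],[0,0,0],[0,0,0]],"rot":[[0,0,0],[0,0,0],[0,0,0],[0,0,0],[0,0,0],[0,0,0]],"jaw":[-0.6,-0.6,-0.6,-0.6,-0.6,-0.6]}'
```

```text
clock: 6.2
tool_pos: [536.3, 203.8, 85.4]
ee_rot: [[0.925, 0.379, 0.0], [0.379, -0.925, -0.0], [-0.0, 0.0, -1.0]]
ft_force: [-2.1, -3.0, 9.0]
grip_width: 35.6
gripper_force: 40.0
```

```bash
python3 -m inch '{"slide":[[0,0,0.05],[0,0,0.03],[0,0,0],[0,0,0]],"rot":[[0,0,0],[0,0,0],[0,0,0],[0,0,0]],"jaw":[-0.6,-0.6,-0.6,-0.6]}'
```

```text
clock: 6.7
tool_pos: [536.3, 203.8, 83.1]
ee_rot: [[0.925, 0.379, 0.0], [0.379, -0.925, -0.001], [-0.0, 0.001, -1.0]]
ft_force: [-3.6, -3.1, 9.4]
grip_width: 35.2
gripper_force: 40.0
```

```bash
python3 -m inch '{"slide":[[0,0,0],[0,0,0],[0,0,0],[0,0,0],[0,0,0]],"rot":[[0,0,0],[0,0,0],[0,0,0],[0,0,0],[0,0,0]],"jaw":[0,0.6,1,1,1]}' 15
python3 -m inch '{"slide":[[0,0,-0.2],[0,0,-1],[0,0,-1],[0,0,-1],[0,0,-0.87],[0,0,0]],"rot":[[0,0,0],[0,0,0],[0,0,0],[0,0,0],[0,0,0],[0,0,0]],"jaw":[1,1,1,1,1,1]}'
python3 - <<'E'
from h import *
c=calibration("wrist"); s=robot.read_state(); p,d=camera("wrist"); np.savez("w3",d=d,**c); print(s["tool_pos"],s["ft_force"])
cv2.imwrite("pics/w3.png",cv2.resize(p[160:240,270:370,::-1],None,fx=7,fy=7,interpolation=cv2.INTER_CUBIC))
P=np.array([[*world("wrist",u,v,d[v,u],c),u,v] for v in range(180,240) for u in range(290,355) if d[v,u]>0])
print(np.histogram(P[:,2],bins=np.arange(110,140,1)))
E
```

```text
clock: 7.32
tool_pos: [535.9, 204.0, 81.7]
ee_rot: [[0.925, 0.379, -0.0], [0.379, -0.925, 0.0], [-0.0, -0.0, -1.0]]
ft_force: [0.4, 0.1, -0.7]
grip_width: 81.7
gripper_force: 0.0
clock: 8.07
tool_pos: [537.5, 204.3, 206.8]
ee_rot: [[0.925, 0.379, 0.005], [0.379, -0.925, 0.001], [0.005, 0.001, -1.0]]
ft_force: [-0.0, 0.3, -0.8]
grip_width: 94.4
gripper_force: 0.0
[537.53507284 204.27998774 206.77636131] [-0.00263995  0.33918646 -0.83206156]
(array([  3,  15,  25,   7,   6,  16,  25,  18,  37, 130, 119,  26,  19,
        57, 162,  99,  70,  84,  41,  26,  45, 135,  68,   7,   1,   0,
         0,   0,   0]), array([110, 111, 112, 113, 114, 115, 116, 117, 118, 119, 120, 121, 122,
       123, 124, 125, 126, 127, 128, 129, 130, 131, 132, 133, 134, 135,
       136, 137, 138, 139]))
```

View pics/w3.png

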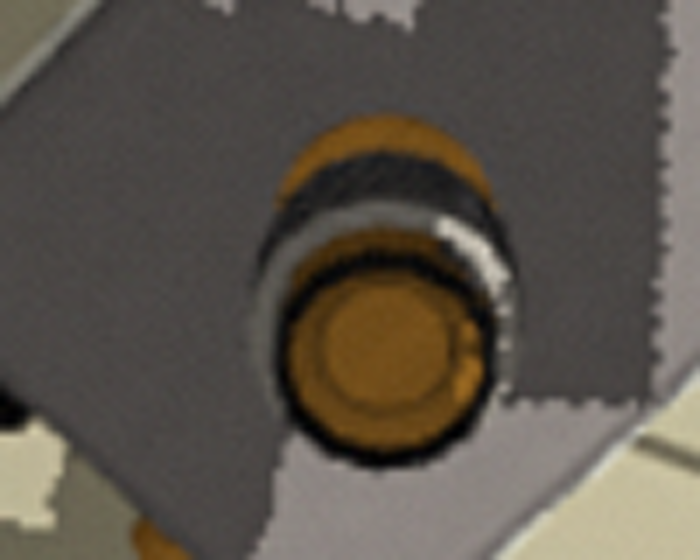

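The sleeve has stayed back: its top is at about 119.5 mm, the valve has popped up to about 124.5, and the rim is at about 132. The ring centre is at crop (386,354), that is pixel (325.1,210.6).

Run:
```python
from h import *
f=np.load("w3.npz"); c={k:f[k] for k in("mtx","rvec","tvec")}; d=f["d"]
print(onplane(325.1,210.6,131.8,c))
P=np.array([[*world("wrist",u,v,d[v,u],c),u,v] for v in range(180,240) for u in range(290,355) if d[v,u]>0])
h=P[P[:,2]>130.4]; print(cv2.minEnclosingCircle(h[:,:2].astype(np.float32)),np.median(h[:,2]),h[:,3:].min(0),h[:,3:].max(0))
```

```text
[536.09728997 203.90422796 131.8       ]
((535.2362060546875, 203.96917724609375), 14.317874908447266) 131.70142764024567 [309. 196.] [340. 226.]
```

```bash
python3 -m inch '{"slide":[[-0.507,0.946,0],[-0.507,0.946,0],[-0.507,0.946,0],[-0.507,0.946,0],[-0.507,0.946,0],[-0.507,0.946,0],[-0.507,0.946,0],[-0.507,0.946,0],[-0.507,0.946,0],[-0.507,0.946,0],[-0.507,0.946,0],[0,0,0]],"rot":[[0,0,0],[0,0,0],[0,0,0],[0,0,0],[0,0,0],[0,0,0],[0,0,0],[0,0,0],[0,0,0],[0,0,0],[0,0,0],[0,0,0]],"jaw":[1,1,1,1,1,1,1,1,1,1,1,1]}'
python3 -m inch '{"slide":[[0,0,0.6],[0,0,0.9],[0,0,0.5],[0,0,0]],"rot":[[0,0,0],[0,0,0],[0,0,0],[0,0,0]],"jaw":[1,1,1,1]}'
python3 - <<'E'
from h import *
c=calibration("wrist"); s=robot.read_state(); p,d=camera("wrist"); np.savez("w4",d=d,**c); print(s["tool_pos"],s["ft_force"])
cv2.imwrite("pics/w4.png",cv2.resize(p[150:300,230:430,::-1],None,fx=4,fy=4,interpolation=cv2.INTER_CUBIC))
E
```

```text
clock: 9.62
tool_pos: [498.5, -149.3, 202.2]
ee_rot: [[0.927, 0.376, -0.003], [0.376, -0.927, 0.001], [-0.002, -0.002, -1.0]]
ft_force: [0.8, -0.0, -0.1]
grip_width: 93.7
gripper_force: 0.0
clock: 10.12
tool_pos: [498.4, -147.0, 141.9]
ee_rot: [[0.925, 0.38, -0.003], [0.38, -0.925, 0.002], [-0.002, -0.003, -1.0]]
ft_force: [-0.1, -0.1, 0.7]
grip_width: 94.4
gripper_force: 0.0
[ 498.44377757 -147.00726789  141.94085096] [-0.1156795  -0.0728064   0.65368044]
```

View pics/w4.png

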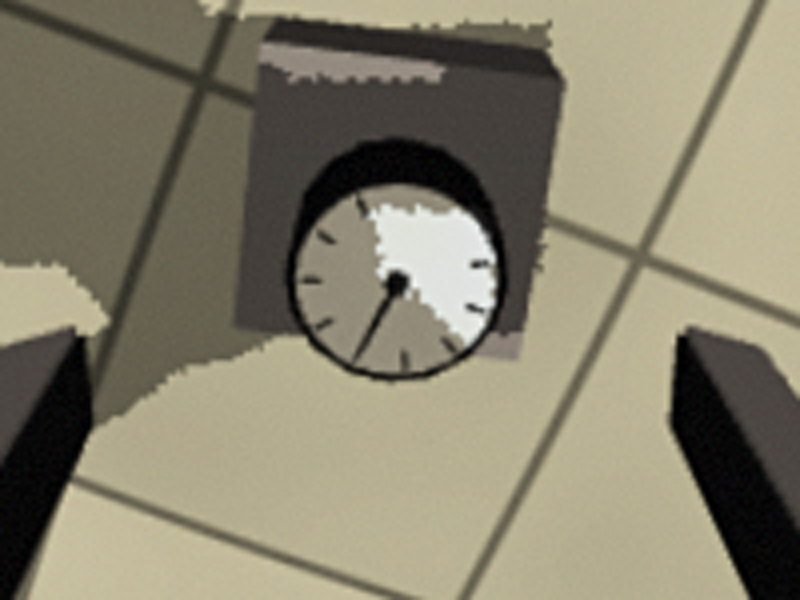

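The dial centre is at crop (397,280), that is pixel (329.2,220), between the open fingers.

Run:
```python
from h import *
f=np.load("w4.npz"); c={k:f[k] for k in("mtx","rvec","tvec")}; d=f["d"]
g=onplane(329.2,220,95,c); print(g,world("wrist",329,220,d[220,329],c))
s=robot.read_state(); print(s["tool_pos"], s["ee_rot"].T@(np.array([*g[:2],61])-s["tool_pos"])/30)
```

```text
[ 499.04965044 -149.66063955   95.        ] [ 499.01632104 -149.50591708   95.07723298]
[ 499.27820547 -147.59485906  143.34032081] [-0.03107989  0.06381118  2.74463397]
```

```bash
python3 -m inch '{"slide":[[-0.02,0.06,0.6],[0,0,0.9],[0,0,0.8],[0,0,0.4],[0,0,0],[0,0,0]],"rot":[[0,0,0],[0,0,0],[0,0,0],[0,0,0],[0,0,0],[0,0,0]],"jaw":[1,1,1,1,0.3,0.2]}' 5
python3 -m inch '{"slide":[[0,0,0],[0,0,0],[0,0,0],[0,0,0],[0,0,0]],"rot":[[0,0,0],[0,0,0],[0,0,0],[0,0,0],[0,0,0]],"jaw":[0,-0.2,-0.3,-0.3,-0.3]}' 5
python3 -m inch '{"slide":[[0,0,0],[0,0,0],[0,0,0]],"rot":[[0,0,0],[0,0,0],[0,0,0]],"jaw":[-0.5,-0.5,-0.5]}' 25
```

```text
clock: 10.92
tool_pos: [500.4, -150.6, 63.9]
ee_rot: [[0.925, 0.379, 0.002], [0.379, -0.925, -0.001], [0.001, 0.001, -1.0]]
ft_force: [-0.3, 0.7, 0.4]
grip_width: 77.5
gripper_force: 0.0
clock: 11.55
tool_pos: [499.7, -150.2, 63.2]
ee_rot: [[0.925, 0.379, 0.0], [0.379, -0.925, 0.0], [0.0, -0.0, -1.0]]
ft_force: [0.0, 1.2, 2.3]
grip_width: 43.9
gripper_force: 5.0
clock: 11.92
tool_pos: [499.7, -150.2, 63.1]
ee_rot: [[0.925, 0.379, 0.0], [0.379, -0.925, 0.0], [0.0, -0.0, -1.0]]
ft_force: [-1.9, 2.0, 3.7]
grip_width: 43.3
gripper_force: 25.0
```

```bash
python3 -m inch '{"slide":[[0,0,-0.3],[0,0,-0.8],[0,0,-1],[0,0,-1],[0,0,-1],[0,0,-0.63],[0,0,0]],"rot":[[0,0,0],[0,0,0],[0,0,0],[0,0,0],[0,0,0],[0,0,0],[0,0,0]],"jaw":[-0.5,-0.5,-0.5,-0.5,-0.5,-0.5,-0.5]}'
python3 -m inch '{"slide":[[0.3,-0.55,0],[0.51,-0.95,0],[0.51,-0.95,0],[0.51,-0.95,0],[0.51,-0.95,0],[0.51,-0.95,0],[0.51,-0.95,0],[0.51,-0.95,0],[0.51,-0.95,0],[0.51,-0.95,0],[0.51,-0.95,0],[0.2,-0.4,0]],"rot":[[0,0,0],[0,0,0],[0,0,0],[0,0,0],[0,0,0],[0,0,0],[0,0,0],[0,0,0],[0,0,0],[0,0,0],[0,0,0],[0,0,0]],"jaw":[-0.5,-0.5,-0.5,-0.5,-0.5,-0.5,-0.5,-0.5,-0.5,-0.5,-0.5,-0.5]}'
python3 -m inch '{"slide":[[0,0,0],[0,0,0]],"rot":[[0,0,0],[0,0,0]],"jaw":[-0.5,-0.5]}'
python3 - <<'E'
from h import *
s=robot.read_state(); print(s["tool_pos"],s["ft_force"])
a=[s["tool_pos"]]
print(s["ee_rot"].T@(np.array([536.2,203.8,205])-s["tool_pos"])/30)
c=calibration("wrist"); p,d=camera("wrist"); np.savez("w5",d=d,**c)
cv2.imwrite("pics/w5.png",cv2.resize(p[130:280,230:430,::-1],None,fx=4,fy=4,interpolation=cv2.INTER_CUBIC))
E
```

```text
clock: 12.8
tool_pos: [500.3, -150.6, 206.0]
ee_rot: [[0.925, 0.379, 0.002], [0.379, -0.925, -0.001], [0.002, 0.002, -1.0]]
ft_force: [-0.0, 0.9, -2.6]
grip_width: 43.5
gripper_force: 25.0
clock: 14.3
tool_pos: [534.8, 205.6, 203.1]
ee_rot: [[0.924, 0.381, -0.003], [0.381, -0.924, -0.0], [-0.003, -0.001, -1.0]]
ft_force: [0.2, 0.4, -2.3]
grip_width: 43.5
gripper_force: 25.0
clock: 14.55
tool_pos: [536.0, 202.9, 204.4]
ee_rot: [[0.926, 0.378, -0.001], [0.378, -0.926, -0.0], [-0.001, 0.0, -1.0]]
ft_force: [0.1, 0.1, -2.4]
grip_width: 43.7
gripper_force: 25.0
[535.96482358 202.89339792 204.42621797] [ 0.10799384  0.06505373 -2.36725939]
[ 0.01867626 -0.02500278 -0.01914603]
```

View pics/w5.png

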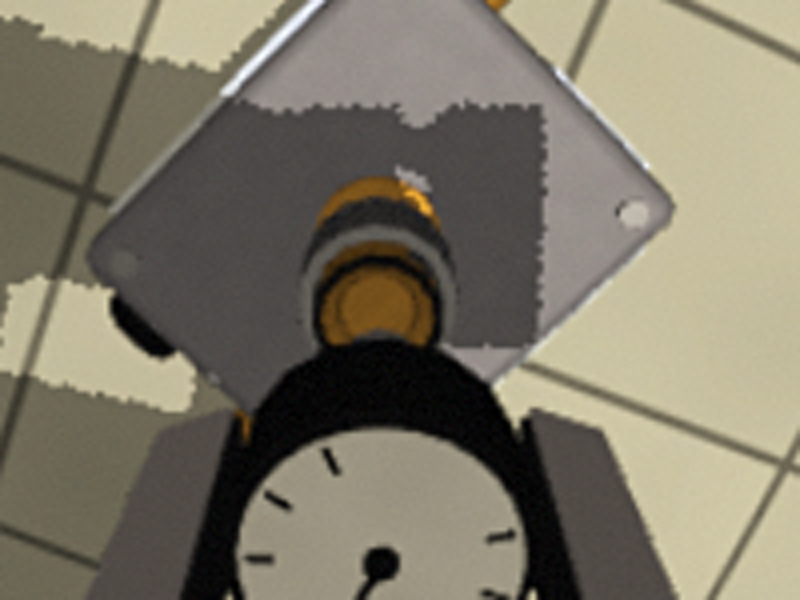

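The sleeve is still back. The dial centre is at crop (381,565), in line with the mouth centre at x≈379. I'll check the tool-x offset.

```bash
python3 - <<'E'
from h import *
f=np.load("w5.npz"); c={k:f[k] for k in("mtx","rvec","tvec")}
g=onplane(325.25,271.2,236.6,c); s=robot.read_state(); print(g,s["tool_pos"], s["ee_rot"].T@(g-np.array([535.8,204.0,132])))
E
python3 -m inch '{"slide":[[0,-0.02,0.3],[0,0,0.3],[0,0,0.05],[0,0,0]],"rot":[[0,0,0],[0,0,0],[0,0,0],[0,0,0]],"jaw":[-0.5,-0.5,-0.5,-0.5]}'
```

```text
[534.85168698 202.76724535 236.6       ] [536.09522255 202.70439113 204.58281413] [  -1.40878869    0.79972486 -104.59901881]
clock: 15.1
tool_pos: [535.9, 204.0, 185.1]
ee_rot: [[0.925, 0.379, -0.0], [0.379, -0.925, -0.0], [-0.0, -0.0, -1.0]]
ft_force: [-0.5, -0.6, -1.7]
grip_width: 43.3
gripper_force: 25.0
```

```bash
python3 -m inch '{"slide":[[0.02,0,0.1],[0,0,0.1],[0,0,0.1],[0,0,0.08],[0,0,0.06],[0,0,0]],"rot":[[0,0,0],[0,0,0],[0,0,0],[0,0,0],[0,0,0],[0,0,0]],"jaw":[-0.5,-0.5,-0.5,-0.5,-0.5,-0.5]}'
```

```text
clock: 15.85
tool_pos: [536.5, 204.3, 172.0]
ee_rot: [[0.925, 0.379, -0.0], [0.379, -0.925, -0.0], [-0.0, -0.0, -1.0]]
ft_force: [-1.2, -0.1, -2.0]
grip_width: 43.9
gripper_force: 25.0
```

Tip about 5 mm inside the rim, no side load. Continue slowly onto the valve.

```bash
python3 -m inch '{"slide":[[0,0,0.06],[0,0,0.06],[0,0,0.06],[0,0,0.06],[0,0,0]],"rot":[[0,0,0],[0,0,0],[0,0,0],[0,0,0],[0,0,0]],"jaw":[-0.5,-0.5,-0.5,-0.5,-0.5]}'
python3 -m inch '{"slide":[[0,0,0.06],[0,0,0.06],[0,0,0.06],[0,0,0.06],[0,0,0]],"rot":[[0,0,0],[0,0,0],[0,0,0],[0,0,0],[0,0,0]],"jaw":[-0.5,-0.5,-0.5,-0.5,-0.5]}'
```

```text
clock: 16.48
tool_pos: [537.3, 204.6, 167.9]
ee_rot: [[0.925, 0.379, 0.002], [0.379, -0.925, 0.0], [0.002, 0.0, -1.0]]
ft_force: [-4.2, 0.2, 11.0]
grip_width: 43.7
gripper_force: 25.0
clock: 17.1
tool_pos: [537.8, 204.9, 160.8]
ee_rot: [[0.925, 0.379, 0.003], [0.379, -0.925, 0.001], [0.003, 0.0, -1.0]]
ft_force: [-3.1, -0.1, 10.0]
grip_width: 44.0
gripper_force: 25.0
```

```bash
python3 -m inch '{"slide":[[-0.04,-0.015,0],[0,0,0]],"rot":[[0,0,0],[0,0,0]],"jaw":[-0.5,-0.5]}'
python3 - <<'E'
from h import *
c=calibration("wrist"); p,d=camera("wrist"); d0=np.load("w5.npz")["d"]; np.savez("w6",d=d,**c)
a=d[258:285,305:345]; b=d0[258:285,305:345]; print(np.median(a-b),np.median(a),np.median(b))
# top & rim heights
P=np.array([world("wrist",u,v,d[v,u],c) for v in range(258,285) for u in range(305,345) if d[v,u]>0]); print("dial z",np.median(P[:,2]))
E
```

```text
clock: 17.35
tool_pos: [537.4, 204.9, 160.9]
ee_rot: [[0.925, 0.379, 0.006], [0.379, -0.925, 0.001], [0.006, 0.001, -1.0]]
ft_force: [-0.8, -0.0, 8.1]
grip_width: 43.6
gripper_force: 25.0
-0.27548218 163.69669 164.05322
dial z 193.01124314210657
```

```bash
python3 -m inch '{"slide":[[0,0,0.06],[0,0,0.06],[0,0,0.06],[0,0,0]],"rot":[[0,0,0],[0,0,0],[0,0,0],[0,0,0]],"jaw":[-0.5,-0.5,-0.5,-0.5]}'
```

```text
clock: 17.9
tool_pos: [537.5, 204.9, 156.2]
ee_rot: [[0.925, 0.379, 0.006], [0.379, -0.925, 0.001], [0.006, 0.001, -1.0]]
ft_force: [-1.9, 0.5, 10.8]
grip_width: 43.8
gripper_force: 25.0
```

```bash
python3 -m inch '{"slide":[[0,0,0.06],[0,0,0.04],[0,0,0]],"rot":[[0,0,0],[0,0,0],[0,0,0]],"jaw":[-0.5,-0.5,-0.5]}'
python3 -m inch '{"slide":[[0,0,0.02],[0,0,0]],"rot":[[0,0,0],[0,0,0]],"jaw":[-0.5,-0.5]}'
```

```text
clock: 18.27
tool_pos: [537.6, 204.9, 153.4]
ee_rot: [[0.925, 0.379, 0.006], [0.379, -0.925, 0.001], [0.006, 0.001, -1.0]]
ft_force: [-2.5, -0.2, 11.2]
grip_width: 44.0
gripper_force: 25.0
clock: 18.52
tool_pos: [537.6, 204.9, 152.8]
ee_rot: [[0.925, 0.379, 0.006], [0.379, -0.925, 0.001], [0.006, 0.001, -1.0]]
ft_force: [-2.6, 0.1, 12.4]
grip_width: 43.5
gripper_force: 25.0
```

```bash
python3 -m inch '{"slide":[[0,0,0.03],[0,0,0]],"rot":[[0,0,0],[0,0,0]],"jaw":[-0.5,-0.5]}'
python3 -m inch '{"slide":[[0,0,0.02],[0,0,0]],"rot":[[0,0,0],[0,0,0]],"jaw":[-0.5,-0.5]}'
python3 - <<'E'
from h import *
c=calibration("wrist"); p,d=camera("wrist"); np.savez("w7",d=d,**c)
cv2.imwrite("pics/w7.png",cv2.resize(p[140:290,230:430,::-1],None,fx=4,fy=4,interpolation=cv2.INTER_CUBIC))
E
```

```text
clock: 18.77
tool_pos: [537.7, 204.6, 150.9]
ee_rot: [[0.925, 0.379, 0.006], [0.379, -0.925, 0.001], [0.006, 0.002, -1.0]]
ft_force: [0.3, -0.4, 6.7]
grip_width: 44.0
gripper_force: 25.0
clock: 19.02
tool_pos: [537.6, 204.5, 150.2]
ee_rot: [[0.925, 0.379, 0.006], [0.379, -0.925, 0.001], [0.006, 0.002, -1.0]]
ft_force: [0.1, -1.0, 6.1]
grip_width: 43.8
gripper_force: 25.0
```

View pics/w7.png

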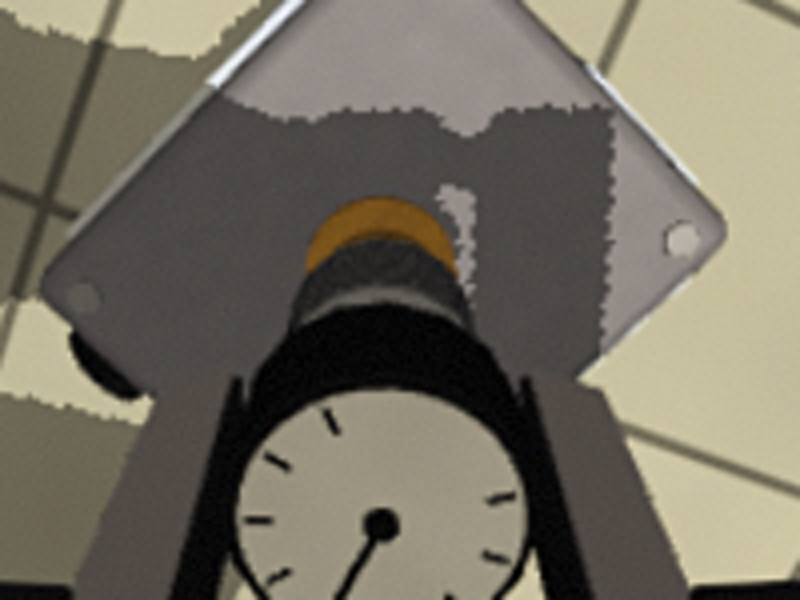

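The sleeve's light top rim is at crop (385,296), that is pixel (326,214). I'll measure its height: about 129 means sprung, about 119 means still back.

Run:
```python
from h import *
f=np.load("w7.npz"); c={k:f[k] for k in("mtx","rvec","tvec")}; d=f["d"]
for v in range(192,218,2): print(v,world("wrist",326,v,d[v,326],c).round(1))
print("dial",world("wrist",325,271,d[271,325],c), np.median((d-np.load("w5.npz")["d"])[258:285,305:345]))
```

```text
192 [549.  208.5  63. ]
194 [547.  207.7  61.8]
196 [545.3 207.   61.9]
198 [548.  208.2  79.1]
200 [552.  210.  100.7]
202 [552.3 210.1 107.5]
204 [551.8 209.9 111. ]
206 [552.2 210.2 117.5]
208 [551.6 209.9 120. ]
210 [551.3 209.8 123.7]
212 [551.4 209.9 128.7]
214 [550.7 209.6 130.5]
216 [556.9 212.3 154.6]
dial [537.11697016 204.86895464 183.7839829 ] -0.26821136
```

The sleeve top is at about 129 mm, so it has sprung forward and locked. Now I'll let go, first without moving.

```bash
python3 -m inch '{"slide":[[0,0,0],[0,0,0]],"rot":[[0,0,0],[0,0,0]],"jaw":[-0.5,-0.5]}' 8
python3 -m inch '{"slide":[[0,0,0],[0,0,0],[0,0,0],[0,0,0]],"rot":[[0,0,0],[0,0,0],[0,0,0],[0,0,0]],"jaw":[0.3,1,1,1]}'
python3 -m inch '{"slide":[[0,0,-0.3],[0,0,-0.8],[0,0,-1],[0,0,-0.9],[0,0,0],[0,0,0]],"rot":[[0,0,0],[0,0,0],[0,0,0],[0,0,0],[0,0,0],[0,0,0]],"jaw":[1,1,1,1,1,1]}'
python3 - <<'E'
from h import *
c=calibration("wrist"); p,d=camera("wrist"); np.savez("w8",d=d,**c)
cv2.imwrite("pics/w8.png",cv2.resize(p[120:270,230:430,::-1],None,fx=4,fy=4,interpolation=cv2.INTER_CUBIC))
P=np.array([world("wrist",u,v,d[v,u],c) for v in range(160,260) for u in range(280,370) if d[v,u]>0])
h=P[(P[:,2]>165)&(P[:,2]<200)]; print((h.min(0)+h.max(0))/2,np.histogram(h[:,2],bins=np.arange(165,200,2)))
t=h[h[:,2]>np.percentile(h[:,2],40)]; print("dial tilt",np.linalg.lstsq(np.c_[t[:,:2]-t[:,:2].mean(0),np.ones(len(t))],t[:,2],rcond=None)[0])
E
```

```text
clock: 19.32
tool_pos: [537.5, 204.6, 150.1]
ee_rot: [[0.925, 0.379, 0.006], [0.379, -0.925, 0.001], [0.006, 0.001, -1.0]]
ft_force: [0.4, 0.4, 7.2]
grip_width: 43.7
gripper_force: 8.0
clock: 19.82
tool_pos: [535.1, 204.3, 147.0]
ee_rot: [[0.925, 0.379, -0.0], [0.379, -0.925, -0.0], [-0.0, -0.0, -1.0]]
ft_force: [-0.4, -0.1, -0.4]
grip_width: 80.1
gripper_force: 0.0
clock: 20.58
tool_pos: [534.8, 204.2, 236.3]
ee_rot: [[0.925, 0.379, -0.001], [0.379, -0.925, -0.0], [-0.001, -0.0, -1.0]]
ft_force: [-0.3, -0.4, -0.4]
grip_width: 94.1
gripper_force: 0.0
[536.28301563 204.55788764 175.30257755] (array([  17,   30,   20,   29,   33,   34,   19,   31,  726, 1467,   20,
          0,    0,    0,    0,    0,    0]), array([165, 167, 169, 171, 173, 175, 177, 179, 181, 183, 185, 187, 189,
       191, 193, 195, 197, 199]))
dial tilt [7.20699582e-04 8.10528205e-04 1.83709902e+02]
```

View pics/w8.png

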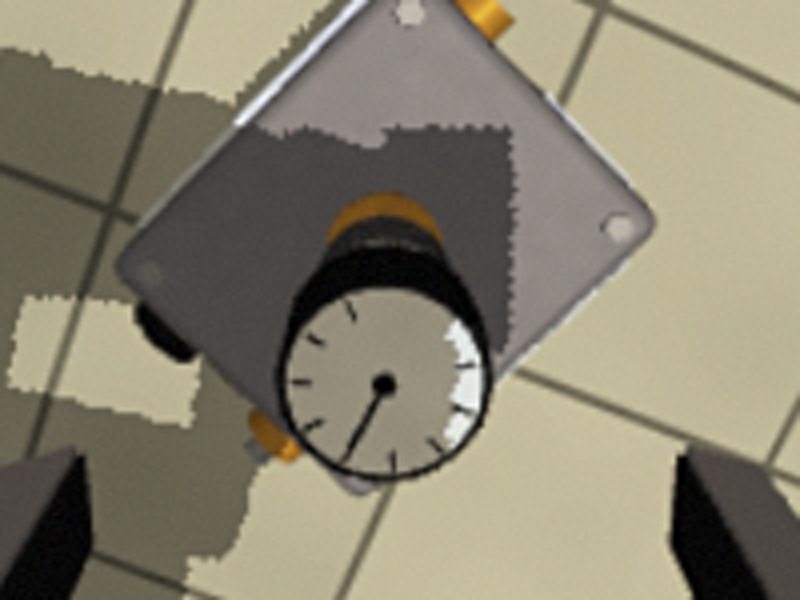

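The gauge stands upright in the coupler (dial centre at crop (384,384), z 183.7, tilt under 0.002), and the fingers are clear of it.

```bash
python3 -c "
from rig import robot
print(robot.sign_off())"
```

```text
the job is handed in; nothing more can be done
None
```

The gauge is plugged into the coupler, the sleeve has sprung forward and locked it, the gripper has let go, and I handed the job in at about 20.6 s; no verdict came back.

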